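# Sort four mixed-up remade lenses into their job trays

## Robot

A 7-joint arm with a two-finger parallel gripper is mounted at the origin on the work surface. World frame = base frame: x ahead of the robot, y to its left, z up, the work surface at z = 0. Lengths are in m, angles in rad, forces in N, time in s.
With the tool pointing down it reaches from about 0.425 to 0.925 m from the base axis. Payload 6.8 kg.
Tool frame: the origin (TCP) lies at the very end of the fingers, on their centre line; the grasp point (between the pads) lies 19 mm behind it; z points along the fingers, y is the line along which they close (so a half turn about z gives the same grasp; the last joint's range is limited). The gripper opens to 85 mm and grips with 20 to 120 N. Pads are 22 mm wide; open, the fingers measure 114 mm over their backs; the gripper's body (76 mm by 85 mm) begins 54 mm behind the grasp point. The pads swing forward as they close: fully open they stand 13 mm farther back than shut.
Start: joints at [-1.415, 0.477, 0.022, 1.555, -0.011, 1.109, -0.083], TCP at [0.176, 0.652, 0.231] pointing down, gripper open.
Joint ranges: [-2.96, 2.96], [-0.34, 2.1], [-1.41, 1.46], [0.24, 2.44], [-1.37, 4.51], [0.17, 1.92], [-2.96, 2.96]. Speed limits (rad/s): [2.39, 2.39, 3.14, 3.14, 3.14, 3.14, 3.14].

## Interface

Orientations are given as a unit quaternion [w, x, y, z].
In Python, from station import monitor, eyes, bot gives the robot as it stands.
- The arm moves only by the tool advance, called after "Request:" as a command line: name --argument value ..., lists and objects as JSON in quotes. Schema: {"type":"object","properties":{"rows":{"type":"object","properties":{"increments":{"type":"array","items":{"type":"array","items":{"type":"number"},"minItems":5,"maxItems":5},"minItems":1,"maxItems":20}},"additionalProperties":false,"required":["increments"]},"clamp_n":{"type":"number"},"only":{"type":"string"},"quiet":{"type":"boolean"},"lines":{"type":"string"}},"required":["rows"],"additionalProperties":false}. rows is an object whose key "increments" holds a list of rows, 1 to 20 of them, each of 5 numbers: dx, dy, dz in shares of the most that a row can go, 1 being 50 mm, then a turn about the tool's z in parts of the range, where 1.0 means 2 rad, then the opening from 0.0 (shut) to 1.0 (fully open); each row shifts and turns the commanded pose from where the row before left it, along the tool's axes as they then stand; what a row does not reach is not made up. A row lasts 1/10 s, in which the tool goes at most 0.05 m and 0.15 rad, less where a joint would pass 70% of its speed; a pose out of reach is approached as far as the arm can. The fingers move at their own pace and stop on an object; clamp_n is the grip in N (left out, the last holds). Time passes only in rows, so rows that do not move let the fingers close. The tool returns the time, the measured TCP pose, the force, the opening and the grip force at its end. only (a regular expression) keeps the lines of the reply that match it, lines (a string "A,B") keeps lines A to B, and quiet returns only ok. Input that does not fit is refused with a message, and nothing moves.
- monitor.get_obs(): the state, without advancing time (a new reading comes with each control period).
- eyes.read_camera(name): name is "scene" or "top" or "wrist"; returns the picture (480x640x3 uint8, blue, green, red); there is no depth.
- eyes.camera_info(name): a dict with "vertical_fov" (degrees; the focal length in pixels is half the picture's height over the tangent of half this angle, whatever the lens; pixels are square), "cx", "cy" (the principal point, pixels), "k1" (the pictures are not rectified: a ray, as slopes to the right and down, at radius r is drawn at 1 + k1 r^2 times it, then the intrinsics apply), "view" (4x4, takes a point from world to camera coordinates); the wrist camera has in their place "hand_eye" (4x4, takes a point from camera to tool coordinates, whose origin is the TCP and whose axes are the flange's). Camera axes: x right, y up, looking along -z (the intrinsics and any distortion apply to the point x, -y, -z); pixel columns grow to the right and rows downward; lengths in m; the calibration is good to about 2 mm. A picture is of the moment at which its call begins: read the wrist's pose just before it. camera_info takes no time and is no camera call.
- bot.hand_in(): hands the job in; it is judged then, once.
The state is a dict: "t": time; "q": joint angles; "joint_vel": joint speeds; "joint_torque": joint torques, N m; "eef_pos": TCP position; "tool_rot": TCP orientation; "contact_force": force on the tool from outside, world axes, zero at the start; "torque": the same for the moment, N m; "gripper_width": opening from 0.0 (shut) to 1.0 (fully open); "grasp_force": force on a finger pad.
Only numpy, scipy, OpenCV 4.12 (cv2) and the standard library are available. Lean on these libraries where they do the work, as an engineer would, in place of code of your own. Each camera call takes 0.05 s, during which the arm holds its last target. There are 200 camera calls.

## Task

The four freshly edged lenses came back in the wrong job trays: move each one to the tray whose frame has rims of the same shape, so that it lies flat in the middle of that tray's lens well with its white block up. The light blue lens pad is free as a spare spot while you swap them; never put a lens on the bare bench, let two lenses touch, or drop one.

Things in the scene. Friction and masses are not known exactly. Their poses are not given: they have to be found in the camera images.
- lens_round: loose dark brown lens, round, 44 mm across, 5 mm thick, about 30 g, starts flat in the well of a wrong tray. White block on its middle: foot 25 mm across to 8 mm, then round barrel 20 mm across from 8 to 23 mm above the underside, gripped from above. Origin: centre of underside, under the barrel's axis; z up the barrel, x up the lens, y across it
- lens_narrow: loose dark brown lens, a narrow rectangle 56 (y) x 28 (x) mm, 5 mm thick, about 30 g, starts flat in the well of a wrong tray. White block on its middle: foot 25 mm across to 8 mm, then round barrel 20 mm across from 8 to 23 mm above the underside, gripped from above. Origin: centre of underside, under the barrel's axis; z up the barrel, x up the lens, y across it
- lens_square: loose dark brown lens, a large rounded square 52 (y) x 48 (x) mm, 5 mm thick, about 30 g, starts flat in the well of a wrong tray. White block on its middle: foot 25 mm across to 8 mm, then round barrel 20 mm across from 8 to 23 mm above the underside, gripped from above. Origin: centre of underside, under the barrel's axis; z up the barrel, x up the lens, y across it
- lens_halfmoon: loose dark brown lens, a half-moon 56 (y) x 36 (x) mm, straight edge at +x, 5 mm thick, about 30 g, starts flat in the well of a wrong tray. White block on its middle: foot 25 mm across to 8 mm, then round barrel 20 mm across from 8 to 23 mm above the underside, gripped from above. Origin: centre of underside, under the barrel's axis; z up the barrel, x up the lens, y across it
- tray_round: fixed purple tray 130 (x) x 152 (y) mm, walls 18 mm high; origin centre of underside, z up. +x half: folded black frame, rims to 22 mm above bench, round (44 mm); +y rim glazed, -y rim empty. -x half: lens well centred at x=-28, y=0 mm, inside 68 (x) x 76 (y), light liner 5 mm above bench, ribs to 9 mm; parts compartments at its +y and -y sides leave room for fingers
- tray_narrow: fixed purple tray 130 (x) x 152 (y) mm, walls 18 mm high; origin centre of underside, z up. +x half: folded black frame, rims to 22 mm above bench, narrow rectangles (56 x 28 mm); +y rim glazed, -y rim empty. -x half: lens well centred at x=-28, y=0 mm, inside 68 (x) x 76 (y), light liner 5 mm above bench, ribs to 9 mm; parts compartments at its +y and -y sides leave room for fingers
- tray_square: fixed purple tray 130 (x) x 152 (y) mm, walls 18 mm high; origin centre of underside, z up. +x half: folded black frame, rims to 22 mm above bench, large rounded squares (52 x 48 mm); +y rim glazed, -y rim empty. -x half: lens well centred at x=-28, y=0 mm, inside 68 (x) x 76 (y), light liner 5 mm above bench, ribs to 9 mm; parts compartments at its +y and -y sides leave room for fingers
- tray_halfmoon: fixed purple tray 130 (x) x 152 (y) mm, walls 18 mm high; origin centre of underside, z up. +x half: folded black frame, rims to 22 mm above bench, half-moons (56 x 36 mm, straight on top); +y rim glazed, -y rim empty. -x half: lens well centred at x=-28, y=0 mm, inside 68 (x) x 76 (y), light liner 5 mm above bench, ribs to 9 mm; parts compartments at its +y and -y sides leave room for fingers
- lens_pad: fixed soft pad with light blue microfibre top, 110 (x) x 120 (y) mm, top 8 mm above the bench, empty at the start: the free spot. Origin: centre of its underside

How it is judged:
At the end, for the whole second after the job is handed in: Each lens lies in the lens well of the tray with the frame of its own shape: its centre within 15 mm of the well's centre along both of the tray's axes, on the liner (underside origin less than 7.5 mm above the bench), flat to within 0.08 rad with the block up and at rest (x of lens_round in the frame of tray_round between -0.043 and -0.013 m and y of lens_round in the frame of tray_round between -0.015 and 0.015 m and z of lens_round in the frame of tray_round below 0.0075 m and angle between each of lens_round, lens_narrow, lens_square, lens_halfmoon's own z axis and vertical below 0.08 rad and linear speed of each of lens_round, lens_narrow, lens_square, lens_halfmoon below 0.02 m/s and x of lens_narrow in the frame of tray_narrow between -0.043 and -0.013 m and y of lens_narrow in the frame of tray_narrow between -0.015 and 0.015 m and z of lens_narrow in the frame of tray_narrow below 0.0075 m and x of lens_square in the frame of tray_square between -0.043 and -0.013 m and y of lens_square in the frame of tray_square between -0.015 and 0.015 m and z of lens_square in the frame of tray_square below 0.0075 m and x of lens_halfmoon in the frame of tray_halfmoon between -0.043 and -0.013 m and y of lens_halfmoon in the frame of tray_halfmoon between -0.015 and 0.015 m and z of lens_halfmoon in the frame of tray_halfmoon below 0.0075 m); the robot touches nothing.
It fails at once if a lens is laid or falls on the bare bench (height (world z) of any of lens_round, lens_narrow, lens_square, lens_halfmoon below 0.0025 m).
It fails at once if two lenses (or their blocks) touch (contact force between lens_round and lens_narrow above 0.3 N or contact force between any of lens_round, lens_narrow and lens_square above 0.3 N or contact force between any of lens_round, lens_narrow, lens_square and lens_halfmoon above 0.3 N).
It fails at once if a lens is dropped: free of the fingers it moves faster than 0.7 m/s (a fall of 25 mm) ((linear speed of lens_round above 0.7 m/s and contact force between lens_round and the fingers below 0.05 N) or (linear speed of lens_narrow above 0.7 m/s and contact force between lens_narrow and the fingers below 0.05 N) or (linear speed of lens_square above 0.7 m/s and contact force between lens_square and the fingers below 0.05 N) or (linear speed of lens_halfmoon above 0.7 m/s and contact force between lens_halfmoon and the fingers below 0.05 N)).
It also fails if it takes over 141 s, if anything falls off the work surface, if the arm or the gripper's body presses on something with over 40 N, if the wrist force passes 120 N, or if a joint passes its speed limit or range.

## Working session

There is one attempt and no reset: what is moved stays moved. The work goes in short steps, Python scripts to look and compute and a tool call to move; the robot and the scene stay as the last step left them, time stands still between calls to the robot, and variables do not carry over. Pictures are saved under pics/ and viewed, at most 14 in all, crops included, and the job is handed in when it is done.

```bash
ls; mkdir -p pics; python3 - <<'E'
from station import monitor, eyes, bot
import cv2
print(monitor.get_obs())
for n in ("scene","top","wrist"):
    print(n,eyes.camera_info(n))
for n in ("top","scene"):
    cv2.imwrite(f"pics/{n}0.png",eyes.read_camera(n))
E
```

```text
pics
{'t': 0.0, 'q': array([-1.41509643,  0.47780508,  0.02237815,  1.55646415, -0.01151957,
        1.10928427, -0.08309184]), 'joint_vel': array([-2.83787882e-04, -2.95361484e-04, -5.97535511e-04, -4.71715565e-04,
       -3.23796943e-03, -6.95319501e-04, -1.47439965e-05]), 'joint_torque': array([-8.48282161e-04, -5.96439171e+01,  1.60766032e+00, -2.81199825e+01,
        1.24586993e-02,  9.53846611e-03,  6.30708456e-06]), 'eef_pos': array([0.17588419, 0.65106673, 0.23031775]), 'tool_rot': array([-5.24083175e-05,  1.31524327e-01,  9.91312520e-01, -9.14608182e-04]), 'contact_force': array([ 0.10128191, -0.72405004, -0.13308075]), 'torque': array([ 0.03671468, -0.01737194,  0.01703223]), 'grasp_force': 0.0, 'gripper_width': 0.9990916555286357}
scene {'vertical_fov': 56.1288487669391, 'cx': 322.69772395469175, 'cy': 234.8065655823787, 'k1': -0.10858120190487165, 'view': array([[ 0.14571161,  0.98922062,  0.0145154 , -0.0822016 ],
       [-0.72417044,  0.09665055,  0.68281465,  0.37171881],
       [ 0.67405141, -0.11000565,  0.73044743, -1.19152655],
       [ 0.        ,  0.        ,  0.
[... 267 characters left out ...]
6118905e-03,  7.45934365e-02,
        -5.37364472e-01],
       [-7.45863278e-02, -3.47752560e-03,  9.97208497e-01,
        -8.14655901e-01],
       [ 0.00000000e+00,  0.00000000e+00,  0.00000000e+00,
         1.00000000e+00]])}
wrist {'vertical_fov': 58.40582752371491, 'cx': 323.4432232389051, 'cy': 236.441064721941, 'k1': -0.06761216941008003, 'hand_eye': array([[ 1.63237140e-04,  9.58581984e-01,  2.84816703e-01,
         7.17120614e-02],
       [ 9.99999596e-01, -4.08077685e-04,  8.00300124e-04,
         1.40882504e-03],
       [ 8.83380621e-04,  2.84816457e-01, -9.58581663e-01,
        -1.43651968e-01],
       [ 0.00000000e+00,  0.00000000e+00,  0.00000000e+00,
         1.00000000e+00]])}
```

View pics/top0.png

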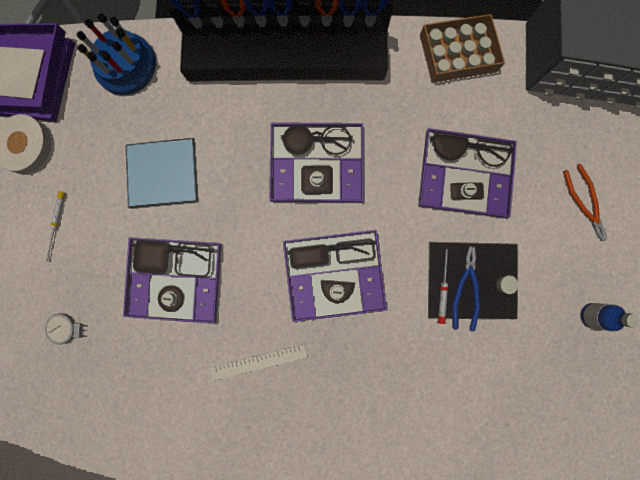

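View pics/scene0.png

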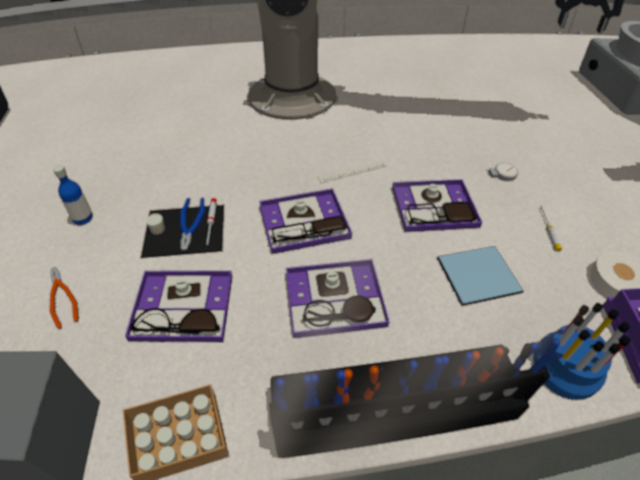

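```bash
python3 - <<'E'
import cv2,numpy as np
im=cv2.imread("pics/top0.png")
c=[(267,120),(418,127),(122,235),(284,230)]
t=[cv2.resize(im[v:v+96,u:u+104],(416,384)[:2] if 0 else (400,369),interpolation=cv2.INTER_CUBIC) for u,v in c]
t=[x[:300*1+69][:369] for x in t]
m=np.vstack([np.hstack(t[:2]),np.hstack(t[2:])]);m=cv2.resize(m,(650,600))
cv2.imwrite("pics/crop0.png",m)
E
cat > h.py <<'E'
from station import monitor, eyes, bot
import numpy as np, cv2
from scipy.spatial.transform import Rotation as R
def cam(n):
    i=eyes.camera_info(n); f=240/np.tan(np.radians(i["vertical_fov"]/2))
    K=np.array([[f,0,i["cx"]],[0,f,i["cy"]],[0,0,1]]); return i,K,np.array([i["k1"],0,0,0,0])
def pose():
    o=monitor.get_obs(); w,x,y,z=o["tool_rot"]; T=np.eye(4)
    T[:3,:3]=R.from_quat([x,y,z,w]).as_matrix(); T[:3,3]=o["eef_pos"]; return T
def px2w(n,u,v,z,T=None):
    i,K,d=cam(n)
    C=np.linalg.inv(i["view"]) if n!="wrist" else (pose() if T is None else T)@i["hand_eye"]
    s=cv2.undistortPoints(np.array([[[u,v]]],float),K,d)[0,0]
    r=C[:3,:3]@[s[0],-s[1],-1]; return C[:3,3]+r*(z-C[2,3])/r[2]
def go(x,y,z,yaw):
    T=pose(); y0=np.arctan2(-T[0,1],T[1,1])
    d=T[:3,:3].T@(np.array([x,y,z])-T[:3,3])
    turn=-(yaw-y0); c,s=np.cos(turn),np.sin(turn)
    print("tool d now",d.round(4),"turn",round(turn,4),"| after turn dx,dy",np.round([c*d[0]+s*d[1],-s*d[0]+c*d[1]],4))
E
```

```text
(no output)
```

View pics/crop0.png

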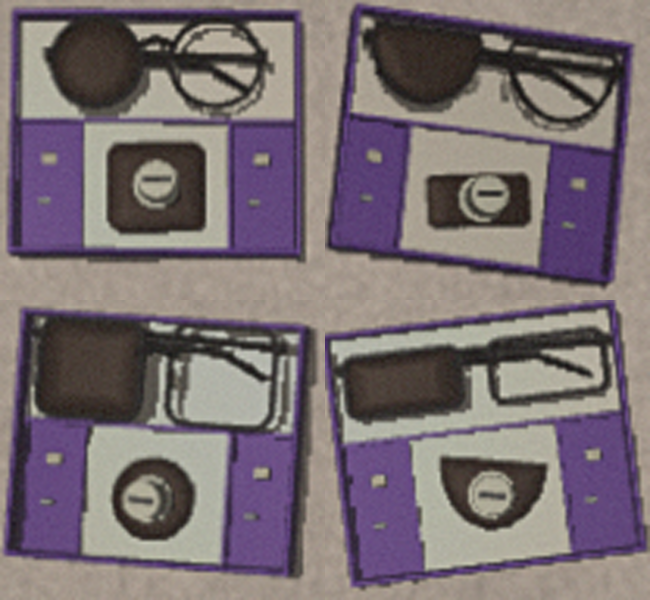

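```bash
cat >> h.py <<'E'
def locate():
    o=dict(A=(267,120,0,0),B=(418,127,325,0),C=(122,235,0,300),D=(284,230,325,300))
    cr=dict(A=[(12,10),(298,10),(303,250),(10,250)],B=[(358,6),(630,44),(610,282),(328,246)],
     C=[(24,310),(306,326),(298,572),(8,550)],D=[(326,338),(612,304),(645,548),(355,583)])
    b=dict(A=(155,180),B=(482,196),C=(146,498),D=(490,494))
    f=lambda k,p,z:px2w("top",o[k][0]+(p[0]-o[k][2])/3.125,o[k][1]+(p[1]-o[k][3])/3.125,z)[:2]
    M=np.array([(65,76),(65,-76),(-65,-76),(-65,76)])/1e3
    for k in cr:
        P=np.array([f(k,p,.018) for p in cr[k]]); c=P.mean(0)
        z=((P-c)@[1,1j]*np.conj(M@[1,1j])).sum(); a=np.angle(z); s=abs(z)/(M**2).sum()
        w=c+np.array([np.cos(a),np.sin(a)])*-.028
        print(k,"yaw",a.round(3),"scale",s.round(3),"well",w.round(4),"barrel",f(k,b[k],.028).round(4))
    P=np.array([px2w("top",u,v,.008)[:2] for u,v in [(125,145),(195,138),(198,202),(130,208)]])
    print("pad",P.mean(0).round(4),np.linalg.norm(P[0]-P[1]),np.linalg.norm(P[1]-P[2]))
E
python3 - <<'E'
from h import *
locate(); px=None
go(.65,0,.25,0)
E
```

```text
A yaw 0.004 scale 0.989 well [0.6345 0.0049] barrel [0.6333 0.0052]
B yaw -0.126 scale 0.991 well [ 0.6172 -0.2409] barrel [ 0.6151 -0.24  ]
C yaw -0.047 scale 0.989 well [0.4412 0.2398] barrel [0.4393 0.2408]
D yaw 0.123 scale 0.974 well [ 0.4489 -0.0281] barrel [ 0.451  -0.0271]
pad [0.6461 0.2641] 0.12157514284450456 0.10852590747372379
tool d now [-0.6275 -0.505  -0.0187] turn -0.2638 | after turn dx,dy [-0.4741 -0.6512]
```

Careful with the scale: shifts go in shares of 50 mm and turns go in shares of 2 rad. That gives: -0.036 m is -0.72, -0.035 m is -0.7, -0.134 rad / 2 = -0.067.

Request:
advance --rows '{"increments": [[0,0,0,-0.067,0.45],[0,0,0,-0.067,0.45],[-0.48,-0.7,0,0,0.45],[-0.5,-0.72,0,0,0.45],[-0.5,-0.72,0,0,0.45],[-0.5,-0.72,0,0,0.45],[-0.5,-0.72,0,0,0.45],[-0.5,-0.72,0,0,0.45],[-0.5,-0.72,0,0,0.45],[-0.5,-0.72,0,0,0.45],[-0.52,-0.72,0,0,0.45],[-0.52,-0.72,0,0,0.45],[-0.52,-0.72,0,0,0.45],[-0.52,-0.72,0,0,0.45],[-0.52,-0.72,0,0,0.45],[-0.52,-0.72,0,0,0.45],[-0.52,-0.72,0.6,0,0.45],[-0.52,-0.72,0.6,0,0.45],[-0.52,-0.72,0.6,0,0.45],[0,0,0,0,0.45]]}' --clamp_n 30

```text
t: 2.1
eef_pos: [0.6059, 0.0422, 0.143]
tool_rot: [-0.003, 0.002, 1.0, -0.003]
contact_force: [-0.3, -0.4, 0.2]
gripper_width: 0.45
grasp_force: 0.0
```

```bash
python3 - <<'E'
from h import *
T=pose(); im=eyes.read_camera("wrist"); cv2.imwrite("pics/w1.png",im); np.save("w1.npy",T)
go(.6333,.0052,.10,.004)
E
```

```text
tool d now [-0.0279 -0.0404  0.0446] turn -0.0053 | after turn dx,dy [-0.0277 -0.0405]
```

View pics/w1.png

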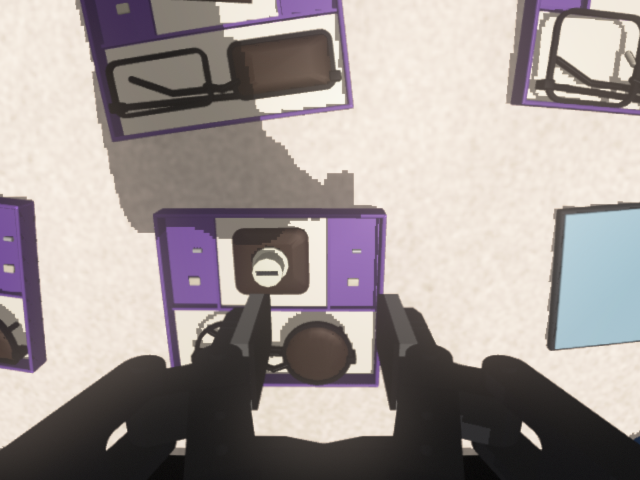

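```bash
python3 - <<'E'
from h import *
T=np.load("w1.npy")
print(px2w("wrist",269,263,.028,T), pose()[:3,3])
i=cam("wrist"); 
go(.6333,.0052,.07,.004)
E
```

```text
[0.62836333 0.00759404 0.028     ] [0.60563517 0.04574504 0.14462498]
tool d now [-0.028  -0.0403  0.0746] turn -0.0053 | after turn dx,dy [-0.0278 -0.0405]
```

Scaled: 0.035 m is 0.7, -0.02 m is -0.4, -0.005 rad / 2 = -0.0025.

Request:
advance --rows '{"increments": [[-0.26,-0.4,0.7,-0.0025,0.45],[-0.26,-0.4,0.7,0,0.45],[0,0,0,0,0.45],[0,0,0,0,0.45]]}'

```text
t: 2.55
eef_pos: [0.632, 0.0109, 0.0771]
tool_rot: [-0.001, -0.005, 1.0, 0.0]
contact_force: [0.2, 0.0, 0.9]
gripper_width: 0.449
grasp_force: 0.0
```

```bash
python3 - <<'E'
from h import *
T=pose(); im=eyes.read_camera("wrist"); cv2.imwrite("pics/w2.png",im); np.save("w2.npy",T)
print(T[:3,3]);go(.6325,.006,.016,.004)
E
```

```text
[0.63204004 0.01086008 0.07712998]
tool d now [ 0.0003 -0.0057  0.0622] turn 0.0066 | after turn dx,dy [ 0.0003 -0.0057]
```

View pics/w2.png

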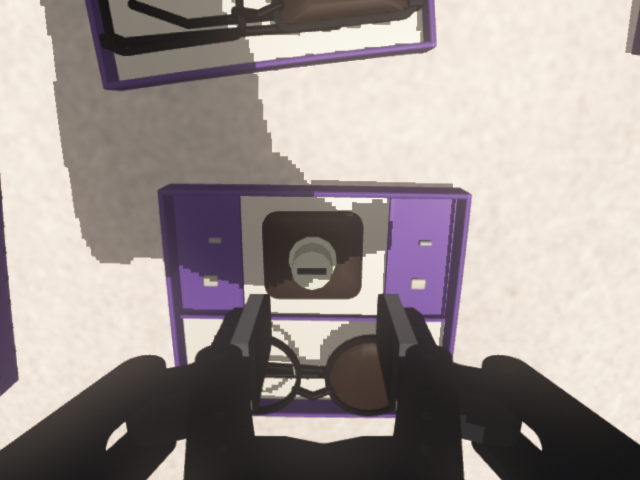

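```bash
python3 - <<'E'
from h import *
T=np.load("w2.npy")
print(px2w("wrist",312,266,.028,T))
# TCP and grasp projections
i,K,d=cam("wrist"); H=np.linalg.inv(i["hand_eye"])
for z in (0,-.019,.0622-.012):
    p=H@[0,0,z,1]; print(z,cv2.projectPoints(np.array([[p[0],-p[1],-p[2]]]),np.zeros(3),np.zeros(3),K,d)[0].ravel())
E
```

```text
[0.6326349  0.00642702 0.028     ]
0 [320.59118499 311.08295981]
-0.019 [320.17187613 337.20852784]
0.050199999999999995 [321.34881086 264.01081767]
```

Scaled: 0.02 m is 0.4, -0.005 m is -0.1.

Request:
advance --rows '{"increments": [[0,-0.1,0.4,0,0.45],[0,0,0.4,0,0.45],[0,0,0.3,0,0.45],[0,0,0.12,0,0.45],[0,0,0,0,0.45],[0,0,0,0,0.45],[0,0,0,0,0.1],[0,0,0,0,0.1],[0,0,0,0,0.1],[0,0,0,0,0.1],[0,0,0,0,0.1],[0,0,0,0,0.1]]}' --clamp_n 30

```text
t: 3.8
eef_pos: [0.6334, 0.005, 0.0174]
tool_rot: [0.001, -0.005, 1.0, 0.0]
contact_force: [-0.9, 1.1, 5.6]
gripper_width: 0.219
grasp_force: 29.3
```

```bash
python3 - <<'E'
from h import *
go(.6326,.006,.016,.004)
E
```

```text
tool d now [0.0008 0.001  0.0014] turn 0.0051 | after turn dx,dy [0.0008 0.001 ]
```

Scaled: 0.04 m is 0.8, -0.003 m is -0.06.

Request:
advance --rows '{"increments": [[0,0,-0.2,0,0.1],[0,0,-0.5,0,0.1],[0,0,-0.6,0,0.1],[0,0.4,-0.2,0,0.1],[-0.06,0.6,0,0,0.1],[-0.06,0.8,0,0,0.1],[-0.06,0.8,0,0,0.1],[-0.06,0.8,0,0,0.1],[0,0.8,0,0,0.1],[0,0.6,0,0,0.1],[0,0.38,0,0,0.1],[0,0,0,0,0.1],[0,0,0,0,0.1]]}'

```text
t: 5.1
eef_pos: [0.6424, 0.2624, 0.0914]
tool_rot: [0.0, -0.004, 1.0, -0.001]
contact_force: [0.0, -0.6, 0.1]
gripper_width: 0.213
grasp_force: 29.3
```

```bash
python3 - <<'E'
from h import *
go(.645,.264,.0215,.03)
cv2.imwrite("pics/s1.png",eyes.read_camera("wrist"))
E
```

```text
tool d now [-0.0026  0.0017  0.0699] turn -0.0216 | after turn dx,dy [-0.0026  0.0016]
```

View pics/s1.png

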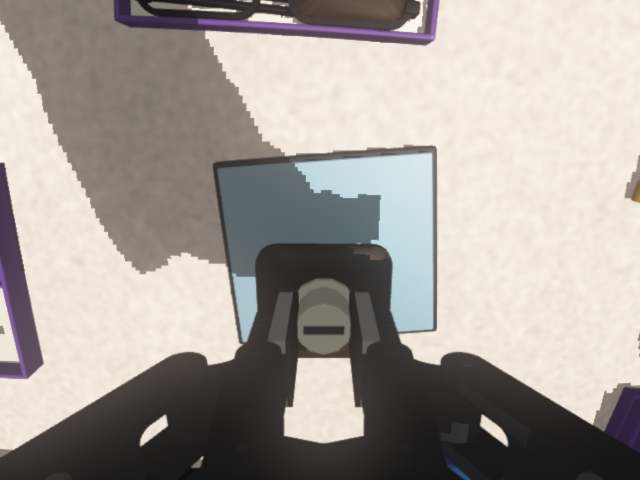

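Request:
advance --rows '{"increments": [[-0.04,0,0.5,0,0.1],[0,0,0.5,0,0.1],[0,0,0.24,0,0.1],[0,0,0.1,0,0.1],[0,0,0.04,0,0.1],[0,0,0,0,0.1],[0,0,0,0,0.1]]}'

```text
t: 5.85
eef_pos: [0.645, 0.2642, 0.0235]
tool_rot: [0.001, -0.005, 1.0, 0.0]
contact_force: [0.7, 0.6, -0.4]
gripper_width: 0.212
grasp_force: 29.3
```

Scaled: -0.04 m is -0.8, 0.036 m is 0.72, 0.04 rad / 2 = 0.02.

Request:
advance --rows '{"increments": [[0,0,0.04,0,0.1],[0,0,0.01,0,0.1],[0,0,0,0,0.1],[0,0,0,0,0.3],[0,0,0,0,0.45],[0,0,0,0,0.45],[0,0,-0.6,0,0.45],[0,0,-0.8,0,0.45],[0.8,-0.08,0,0,0.45],[0.8,-0.08,0,0,0.45],[0.8,-0.08,0,0,0.45],[0.8,-0.08,0,0,0.45],[0.72,-0.1,0,0.02,0.45],[0,0,0,0,0.45],[0,0,0,0,0.45]]}'

```text
t: 7.35
eef_pos: [0.4483, 0.2415, 0.0902]
tool_rot: [0.0, 0.015, 1.0, 0.0]
contact_force: [-0.1, -0.3, 0.5]
gripper_width: 0.448
grasp_force: 0.0
```

```bash
python3 - <<'E'
from h import *
go(.4393,.2408,.0165,-.047)
T=pose();np.save("w3.npy",T);cv2.imwrite("pics/w3.png",eyes.read_camera("wrist"))
E
```

```text
tool d now [ 0.009  -0.001   0.0737] turn 0.0173 | after turn dx,dy [ 0.009  -0.0011]
```

View pics/w3.png

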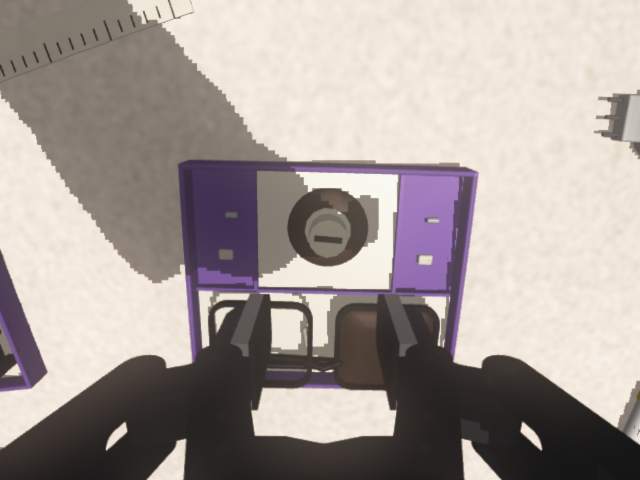

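Scaled: 0.025 m is 0.5, 0.001 m is 0.02, 0.017 rad / 2 = 0.0085.

Request:
advance --rows '{"increments": [[0.19,0.02,0.5,0.0085,0.45],[0,0,0.5,0,0.45],[0,0,0.34,0,0.45],[0,0,0.12,0,0.45],[0,0,0,0,0.45],[0,0,0,0,0.45],[0,0,0,0,0.1],[0,0,0,0,0.1],[0,0,0,0,0.1],[0,0,0,0,0.1],[0,0,0,0,0.1],[0,0,0,0,0.1]]}'

```text
t: 8.6
eef_pos: [0.4398, 0.2429, 0.0178]
tool_rot: [0.001, 0.024, 1.0, 0.001]
contact_force: [0.3, -0.9, 6.2]
gripper_width: 0.211
grasp_force: 29.3
```

Scaled: -0.04 m is -0.8, -0.035 m is -0.7, -0.031 rad / 2 = -0.0155.

Request:
advance --rows '{"increments": [[0,0,-0.2,0,0.1],[0,0,-0.6,0,0.1],[0,0,-0.7,-0.01,0.1],[0,0,0,-0.0155,0.1],[-0.3,-0.36,0,0,0.1],[-0.5,-0.6,0,0,0.1],[-0.6,-0.8,0,0,0.1],[-0.6,-0.8,0,0,0.1],[-0.6,-0.8,0,0,0.1],[-0.6,-0.7,0,0,0.1],[-0.5,-0.5,0,0,0.1],[-0.2,-0.2,0,0,0.1],[0,0,0,0,0.1],[0,0,0,0,0.1]]}'

```text
t: 10.0
eef_pos: [0.6335, 0.0068, 0.0913]
tool_rot: [-0.001, -0.002, 1.0, 0.001]
contact_force: [-0.4, 0.8, -0.3]
gripper_width: 0.216
grasp_force: 29.4
```

```bash
python3 -c "
from h import *
go(.6345,.0049,.0178,.004)"
```

```text
tool d now [-0.0011 -0.0019  0.0735] turn 0.0005 | after turn dx,dy [-0.0011 -0.0019]
```

Scaled: 0.025 m is 0.5, 0.014 m is 0.28.

Request:
advance --rows '{"increments": [[-0.02,-0.04,0.5,0,0.1],[0,0,0.5,0,0.1],[0,0,0.28,0,0.1],[0,0,0.12,0,0.1],[0,0,0.04,0,0.1],[0,0,0.03,0,0.1],[0,0,0,0,0.1],[0,0,0,0,0.1]]}'

```text
t: 10.8
eef_pos: [0.6363, 0.0031, 0.0191]
tool_rot: [0.001, -0.002, 1.0, 0.0]
contact_force: [0.0, 0.3, -0.2]
gripper_width: 0.217
grasp_force: 29.4
```

Scaled: -0.04 m is -0.8, 0.031 m is 0.62.

Request:
advance --rows '{"increments": [[0,0,0.03,0,0.1],[0,0,0,0,0.1],[0,0,0,0,0.3],[0,0,0,0,0.45],[0,0,0,0,0.45],[0,0,-0.6,0,0.45],[0,0,-0.8,0,0.45],[-0.04,0.6,0,0,0.45],[-0.02,0.8,0,0,0.45],[-0.02,0.8,0,0,0.45],[-0.02,0.8,0,0,0.45],[-0.02,0.8,0,0,0.45],[-0.02,0.8,0,0,0.45],[-0.04,0.62,0,0,0.45],[0,0,0,0,0.45],[0,0,0,0,0.45]]}'

```text
t: 12.4
eef_pos: [0.6434, 0.265, 0.0864]
tool_rot: [-0.0, -0.003, 1.0, -0.0]
contact_force: [0.1, -0.6, 0.1]
gripper_width: 0.451
grasp_force: 0.0
```

```bash
python3 - <<'E'
from h import *
go(.645,.2642,.0200,.01)
T=pose();a=eyes.read_camera("wrist");b=eyes.read_camera("top")[110:230,90:390]
b=cv2.resize(b,None,fx=2.13,fy=2.13,interpolation=cv2.INTER_CUBIC)[:,:640]
b=np.pad(b,((0,0),(0,640-b.shape[1]),(0,0)))
cv2.imwrite("pics/w4.png",np.vstack([a[150:480],b]))
E
```

```text
tool d now [-0.0016 -0.0008  0.0664] turn -0.0048 | after turn dx,dy [-0.0016 -0.0008]
```

View pics/w4.png

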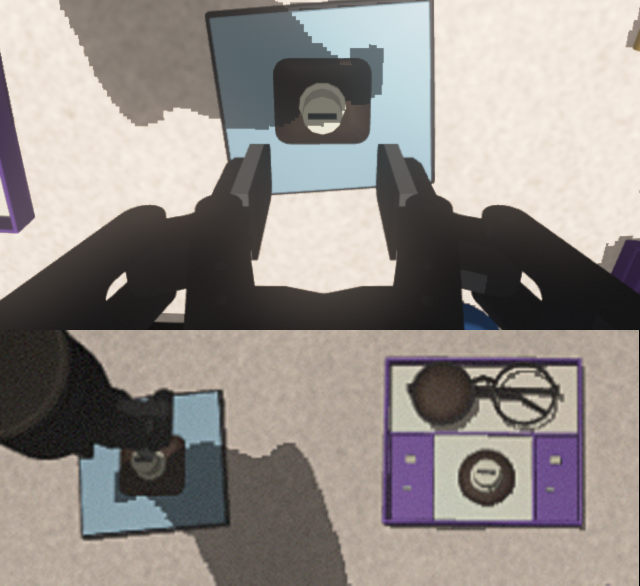

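Round lens sits centred in the round tray (485,475 in the montage). The square lens lies flat on the pad under the gripper.

Scaled: -0.03 m is -0.6, 0.025 m is 0.5.

Request:
advance --rows '{"increments": [[0,0,0.5,0,0.45],[0,0,0.5,0,0.45],[0,0,0.24,0,0.45],[0,0,0.08,0,0.45],[0,0,0,0,0.45],[0,0,0,0,0.45],[0,0,0,0,0.1],[0,0,0,0,0.1],[0,0,0,0,0.1],[0,0,0,0,0.1],[0,0,0,0,0.1],[0,0,-0.2,0,0.1],[0,0,-0.6,0,0.1],[0,0,-0.6,0,0.1],[0,0,0,0,0.1]]}'

```text
t: 14.0
eef_pos: [0.6469, 0.2652, 0.0961]
tool_rot: [0.004, -0.001, 1.0, 0.002]
contact_force: [0.6, -0.6, 0.6]
gripper_width: 0.211
grasp_force: 29.3
```

```bash
python3 -c "
from h import *
go(.4412,.2398,.0175,-.047)"
```

```text
tool d now [ 0.2064 -0.025   0.0771] turn 0.0499 | after turn dx,dy [ 0.2049 -0.0353]
```

Scaled: 0.04 m is 0.8, 0.035 m is 0.7, 0.025 rad / 2 = 0.0125.

Request:
advance --rows '{"increments": [[0.4,0,0,0.0125,0.1],[0.7,-0.1,0,0.0125,0.1],[0.8,-0.16,0,0,0.1],[0.8,-0.16,0,0,0.1],[0.8,-0.16,0,0,0.1],[0.6,-0.12,0,0,0.1],[0,0,0.4,0,0.1],[0,0,0.4,0,0.1],[0,0,0.3,0,0.1],[0,0,0.2,0,0.1],[0,0,0,0,0.1],[0,0,0,0,0.1]]}'

```text
t: 15.2
eef_pos: [0.4377, 0.2369, 0.0261]
tool_rot: [0.0, 0.023, 1.0, 0.0]
contact_force: [0.1, -0.2, 0.1]
gripper_width: 0.21
grasp_force: 29.3
```

```bash
python3 -c "
from h import *
go(.4412,.2398,.0190,-.047)"
```

```text
tool d now [-0.0033  0.003   0.0071] turn 0.0001 | after turn dx,dy [-0.0033  0.003 ]
```

Scaled: -0.003 m is -0.06, 0.002 m is 0.04.

Request:
advance --rows '{"increments": [[-0.06,0.06,0.06,0,0.1],[0,0,0.04,0,0.1],[0,0,0.02,0,0.1],[0,0,0,0,0.1],[0,0,0,0,0.1]]}'

```text
t: 15.7
eef_pos: [0.4407, 0.2397, 0.0199]
tool_rot: [-0.0, 0.023, 1.0, 0.0]
contact_force: [0.3, -0.7, -0.2]
gripper_width: 0.213
grasp_force: 29.3
```

Scaled: 0.001 m is 0.02.

Request:
advance --rows '{"increments": [[0,0,0.02,0,0.1],[0,0,0.02,0,0.1],[0,0,0,0,0.1],[0,0,0,0,0.1]]}'

```text
t: 16.1
eef_pos: [0.4408, 0.2398, 0.0189]
tool_rot: [-0.0, 0.024, 1.0, 0.0]
contact_force: [-3.9, -1.4, 15.8]
gripper_width: 0.209
grasp_force: 30.7
```

Scaled: -0.04 m is -0.8, -0.034 m is -0.68, 0.04 rad / 2 = 0.02.

Request:
advance --rows '{"increments": [[0,0,0,0,0.3],[0,0,0,0,0.45],[0,0,0,0,0.45],[0,0,-0.6,0,0.45],[0,0,-0.8,0.02,0.45],[0,0,0,0.0195,0.45],[-0.2,-0.4,0,0,0.45],[-0.4,-0.8,0,0,0.45],[-0.4,-0.8,0,0,0.45],[-0.4,-0.8,0,0,0.45],[-0.4,-0.8,0,0,0.45],[-0.4,-0.8,0,0,0.45],[-0.4,-0.8,0,0,0.45],[-0.4,-0.8,0,0,0.45],[-0.4,-0.8,0,0,0.45],[-0.4,-0.8,0,0,0.45],[-0.4,-0.8,0,0,0.45],[-0.4,-0.68,0,0,0.45],[0,0,0,0,0.45],[0,0,0,0,0.45]]}'

```text
t: 18.1
eef_pos: [0.6114, -0.2404, 0.0872]
tool_rot: [-0.0, 0.064, 0.998, -0.0]
contact_force: [0.1, 0.0, -0.7]
gripper_width: 0.447
grasp_force: 0.0
```

```bash
python3 - <<'E'
from h import *
go(.6151,-.240,.0180,-.126)
T=pose();a=eyes.read_camera("wrist");b=eyes.read_camera("top")[225:330,100:310]
b=cv2.resize(b,(600,300),interpolation=cv2.INTER_CUBIC)
b=np.pad(b,((0,0),(0,40),(0,0)))
cv2.imwrite("pics/w5.png",np.vstack([a[150:450],b]));np.save("w5.npy",T)
E
```

```text
tool d now [-0.0037  0.0009  0.0692] turn -0.0018 | after turn dx,dy [-0.0037  0.0009]
```

View pics/w5.png

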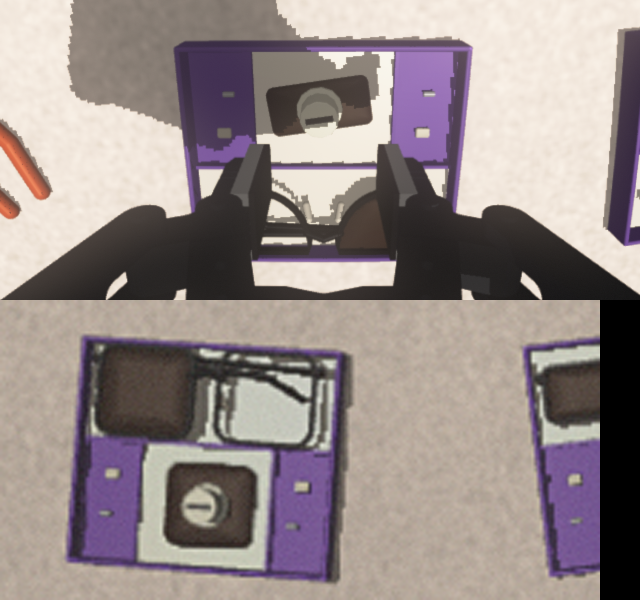

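Scaled: 0.025 m is 0.5, -0.001 m is -0.02.

Request:
advance --rows '{"increments": [[-0.02,0,0.5,0,0.45],[0,0,0.5,0,0.45],[0,0,0.28,0,0.45],[0,0,0.1,0,0.45],[0,0,0,0,0.45],[0,0,0,0,0.45],[0,0,0,0,0.1],[0,0,0,0,0.1],[0,0,0,0,0.1],[0,0,0,0,0.1],[0,0,0,0,0.1],[0,0,0,0,0.1]]}'

```text
t: 19.4
eef_pos: [0.6137, -0.24, 0.0201]
tool_rot: [0.001, 0.063, 0.998, -0.0]
contact_force: [-0.7, 1.0, 6.2]
gripper_width: 0.212
grasp_force: 29.4
```

```bash
python3 -c "
from h import *
go(.645,.264,.09,0)"
```

```text
tool d now [ 0.0322  0.504  -0.0701] turn -0.126 | after turn dx,dy [-0.0314  0.504 ]
```

Scaled: 0.04 m is 0.8, -0.03 m is -0.6, -0.063 rad / 2 = -0.0315.

Request:
advance --rows '{"increments": [[0,0,-0.2,0,0.1],[0,0,-0.6,0,0.1],[0,0,-0.6,-0.0315,0.1],[0,0,0,-0.0315,0.1],[-0.02,0.4,0,0,0.1],[-0.06,0.8,0,0,0.1],[-0.06,0.8,0,0,0.1],[-0.06,0.8,0,0,0.1],[-0.06,0.8,0,0,0.1],[-0.06,0.8,0,0,0.1],[-0.06,0.8,0,0,0.1],[-0.06,0.8,0,0,0.1],[-0.06,0.8,0,0,0.1],[-0.06,0.8,0,0,0.1],[-0.06,0.8,0,0,0.1],[0,0.8,0,0,0.1],[0,0.6,0,0,0.1],[0,0.28,0,0,0.1],[0,0,0,0,0.1],[0,0,0,0,0.1]]}'

```text
t: 21.4
eef_pos: [0.6441, 0.2619, 0.0889]
tool_rot: [0.0, 0.001, 1.0, -0.001]
contact_force: [0.7, -0.3, -0.2]
gripper_width: 0.209
grasp_force: 29.4
```

```bash
python3 -c "
from h import *
go(.645,.264,.0235,0)"
```

```text
tool d now [-0.0009  0.0022  0.0654] turn -0.0016 | after turn dx,dy [-0.0009  0.0022]
```

Request:
advance --rows '{"increments": [[0,0.04,0.5,0,0.1],[0,0,0.5,0,0.1],[0,0,0.2,0,0.1],[0,0,0.08,0,0.1],[0,0,0.02,0,0.1],[0,0,0.02,0,0.1],[0,0,0,0,0.1],[0,0,0,0,0.1]]}'

```text
t: 22.2
eef_pos: [0.6443, 0.2666, 0.0237]
tool_rot: [0.001, -0.0, 1.0, 0.0]
contact_force: [0.6, -0.1, -0.1]
gripper_width: 0.211
grasp_force: 29.4
```

Scaled: -0.04 m is -0.8, -0.036 m is -0.72, -0.063 rad / 2 = -0.0315.

Request:
advance --rows '{"increments": [[0,0,0.02,0,0.1],[0,0,0,0,0.1],[0,0,0,0,0.3],[0,0,0,0,0.45],[0,0,0,0,0.45],[0,0,-0.6,0,0.45],[0,0,-0.8,-0.03,0.45],[0,0,0,-0.0315,0.45],[0.36,-0.42,0,0,0.45],[0.6,-0.7,0,0,0.45],[0.6,-0.7,0,0,0.45],[0.6,-0.7,0,0,0.45],[0.6,-0.7,0,0,0.45],[0.6,-0.7,0,0,0.45],[0.6,-0.7,0,0,0.45],[0.6,-0.72,0,0,0.45],[0,0,0,0,0.45],[0,0,0,0,0.45]]}'

```text
t: 24.0
eef_pos: [0.4501, -0.0275, 0.0921]
tool_rot: [0.0, -0.06, 0.998, 0.0]
contact_force: [1.4, 0.3, -0.5]
gripper_width: 0.452
grasp_force: 0.0
```

```bash
python3 - <<'E'
from h import *
go(.451,-.0271,.0185,.123)
T=pose();a=eyes.read_camera("wrist");b=eyes.read_camera("top")[110:230,90:310]
b=cv2.resize(b,(550,300),interpolation=cv2.INTER_CUBIC)
b=np.pad(b,((0,0),(0,90),(0,0)))
cv2.imwrite("pics/w6.png",np.vstack([a[150:450],b]))
E
```

```text
tool d now [-0.0009  0.0003  0.0736] turn -0.0024 | after turn dx,dy [-0.0009  0.0003]
```

View pics/w6.png

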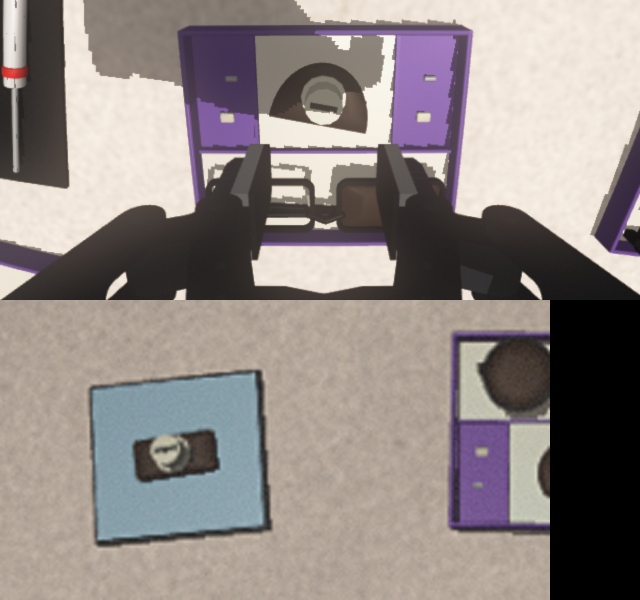

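Scaled: 0.025 m is 0.5, 0.001 m is 0.02.

Request:
advance --rows '{"increments": [[0.02,0,0.5,0,0.45],[0,0,0.5,0,0.45],[0,0,0.36,0,0.45],[0,0,0.1,0,0.45],[0,0,0,0,0.45],[0,0,0,0,0.45],[0,0,0,0,0.1],[0,0,0,0,0.1],[0,0,0,0,0.1],[0,0,0,0,0.1],[0,0,0,0,0.1],[0,0,0,0,0.1]]}'

```text
t: 25.3
eef_pos: [0.4502, -0.0266, 0.0198]
tool_rot: [0.001, -0.062, 0.998, 0.0]
contact_force: [-0.0, 1.2, 6.1]
gripper_width: 0.207
grasp_force: 29.1
```

```bash
python3 -c "
from h import *
go(.6172,-.2409,.09,-.126)"
```

```text
tool d now [-0.1395 -0.2332 -0.07  ] turn 0.2492 | after turn dx,dy [-0.1928 -0.1916]
```

Scaled: -0.03 m is -0.6, 0.025 m is 0.5, 0.085 rad / 2 = 0.0425.

Request:
advance --rows '{"increments": [[0,0,-0.2,0,0.1],[0,0,-0.6,0,0.1],[0,0,-0.6,0.04,0.1],[0,0,0,0.0425,0.1],[0,0,0,0.042,0.1],[-0.26,-0.24,0,0,0.1],[-0.6,-0.6,0,0,0.1],[-0.6,-0.6,0,0,0.1],[-0.6,-0.6,0,0,0.1],[-0.6,-0.6,0,0,0.1],[-0.6,-0.6,0,0,0.1],[-0.4,-0.4,0,0,0.1],[-0.2,-0.2,0,0,0.1],[0,0,0,0,0.1],[0,0,0.5,0,0.1],[0,0,0.5,0,0.1],[0,0,0.24,0,0.1],[0,0,0,0,0.1],[0,0,0,0,0.1]]}'

```text
t: 27.2
eef_pos: [0.6169, -0.2412, 0.0277]
tool_rot: [0.0, 0.063, 0.998, -0.0]
contact_force: [0.8, 0.4, -0.4]
gripper_width: 0.206
grasp_force: 29.4
```

```bash
python3 -c "
from h import *
go(.6172,-.2409,.0203,-.126)"
```

```text
tool d now [-0.0003  0.0003  0.0074] turn 0.0005 | after turn dx,dy [-0.0003  0.0003]
```

Scaled: 0.004 m is 0.08, 0.002 m is 0.04.

Request:
advance --rows '{"increments": [[0,0,0.08,0,0.1],[0,0,0.04,0,0.1],[0,0,0.02,0,0.1],[0,0,0,0,0.1],[0,0,0,0,0.1]]}'

```text
t: 27.7
eef_pos: [0.6168, -0.2415, 0.02]
tool_rot: [0.0, 0.063, 0.998, 0.0]
contact_force: [0.4, 0.7, -0.8]
gripper_width: 0.211
grasp_force: 29.4
```

Scaled: 0.045 m is 0.9, -0.001 m is -0.02, -0.063 rad / 2 = -0.0315.

Request:
advance --rows '{"increments": [[0,0,0.02,0,0.1],[0,0,0,0,0.1],[0,0,0,0,0.3],[0,0,0,0,0.45],[0,0,0,0,0.45],[0,0,-0.6,0,0.45],[0,0,-0.8,-0.0315,0.45],[0,0,0,-0.0315,0.45],[-0.06,0.6,0,0,0.45],[-0.06,0.9,0,0,0.45],[-0.06,0.9,0,0,0.45],[-0.06,0.9,0,0,0.45],[-0.06,0.9,0,0,0.45],[-0.06,0.9,0,0,0.45],[-0.06,0.9,0,0,0.45],[-0.06,0.9,0,0,0.45],[-0.06,0.9,0,0,0.45],[-0.02,0.9,0,0,0.45],[0,0.9,0,0,0.45],[0,0.54,0,0,0.45]]}'

```text
t: 29.7
eef_pos: [0.6435, 0.271, 0.0885]
tool_rot: [-0.0, -0.002, 1.0, 0.001]
contact_force: [0.4, 0.3, 0.2]
gripper_width: 0.451
grasp_force: 0.0
```

Request:
advance --rows '{"increments": [[0,0,0,0,0.45],[0,0,0,0,0.45]]}'

```text
t: 29.9
eef_pos: [0.6443, 0.266, 0.0884]
tool_rot: [-0.0, -0.001, 1.0, -0.0]
contact_force: [0.2, -1.2, 0.0]
gripper_width: 0.449
grasp_force: 0.0
```

```bash
python3 - <<'E'
from h import *
go(.6444,.2655,.0225,0)
T=pose();a=eyes.read_camera("wrist");b=eyes.read_camera("top")[110:230,390:540]
b=cv2.resize(b,(375,300),interpolation=cv2.INTER_CUBIC)
b=np.pad(b,((0,0),(0,265),(0,0)))
cv2.imwrite("pics/w7.png",np.vstack([a[150:450],b]))
E
```

```text
tool d now [-0.0001 -0.0005  0.0659] turn 0.0017 | after turn dx,dy [-0.0001 -0.0005]
```

View pics/w7.png

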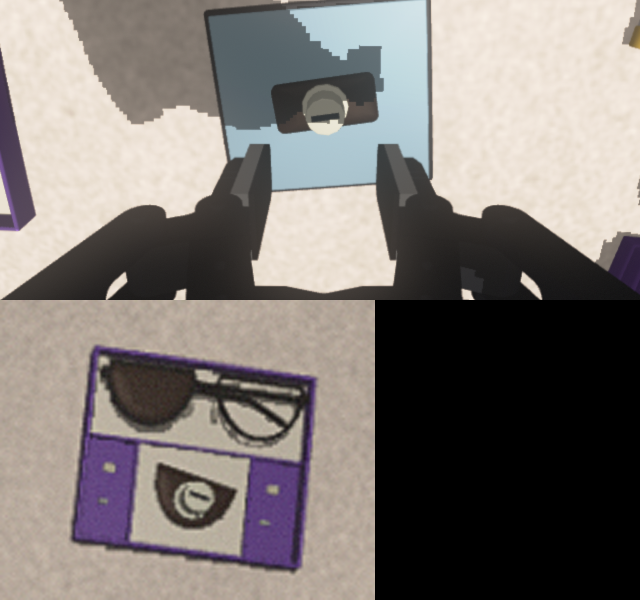

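Scaled: -0.03 m is -0.6, 0.025 m is 0.5, -0.063 rad / 2 = -0.0315.

Request:
advance --rows '{"increments": [[0,0,0.5,0,0.45],[0,0,0.5,0,0.45],[0,0,0.24,0,0.45],[0,0,0.08,0,0.45],[0,0,0,0,0.45],[0,0,0,0,0.45],[0,0,0,0,0.1],[0,0,0,0,0.1],[0,0,0,0,0.1],[0,0,0,0,0.1],[0,0,0,0,0.1],[0,0,-0.2,0,0.1],[0,0,-0.6,0,0.1],[0,0,-0.6,-0.03,0.1],[0,0,0,-0.0315,0.1],[0,0,0,0,0.1]]}'

```text
t: 31.6
eef_pos: [0.6452, 0.2658, 0.0945]
tool_rot: [0.001, -0.062, 0.998, 0.001]
contact_force: [0.1, -0.6, -0.2]
gripper_width: 0.207
grasp_force: 29.3
```

```bash
python3 -c "
from h import *
go(.4489,-.0281,.02,.123)"
```

```text
tool d now [ 0.2312 -0.2675  0.0738] turn 0.0007 | after turn dx,dy [ 0.231  -0.2677]
```

Scaled: -0.035 m is -0.7, 0.03 m is 0.6.

Request:
advance --rows '{"increments": [[0.3,-0.36,0,0,0.1],[0.6,-0.7,0,0,0.1],[0.6,-0.7,0,0,0.1],[0.6,-0.7,0,0,0.1],[0.6,-0.7,0,0,0.1],[0.6,-0.7,0,0,0.1],[0.6,-0.7,0,0,0.1],[0.46,-0.5,0,0,0.1],[0.26,-0.28,0,0,0.1],[0,0,0,0,0.1],[0,0,0.5,0,0.1],[0,0,0.5,0,0.1],[0,0,0.28,0,0.1],[0,0,0,0,0.1],[0,0,0,0,0.1]]}'

```text
t: 33.1
eef_pos: [0.4485, -0.0272, 0.0288]
tool_rot: [-0.0, -0.062, 0.998, 0.0]
contact_force: [-0.2, 0.3, -1.0]
gripper_width: 0.205
grasp_force: 29.4
```

```bash
python3 -c "
from h import *
go(.4489,-.0281,.02,.123)"
```

```text
tool d now [-0.0003 -0.0009  0.0088] turn 0.0003 | after turn dx,dy [-0.0003 -0.0009]
```

Scaled: 0.005 m is 0.1, 0.002 m is 0.04.

Request:
advance --rows '{"increments": [[0,-0.02,0.1,0,0.1],[0,0,0.04,0,0.1],[0,0,0.02,0,0.1],[0,0,0,0,0.1],[0,0,0,0,0.1]]}'

```text
t: 33.6
eef_pos: [0.4486, -0.0287, 0.0211]
tool_rot: [0.0, -0.062, 0.998, 0.0]
contact_force: [0.2, 0.1, 1.9]
gripper_width: 0.213
grasp_force: 29.5
```

Scaled: 0.001 m is 0.02.

Request:
advance --rows '{"increments": [[0,0,0.02,0,0.1],[0,0,0,0,0.1],[0,0,0,0,0.1]]}'

```text
t: 33.9
eef_pos: [0.4486, -0.0287, 0.0209]
tool_rot: [0.0, -0.061, 0.998, 0.0]
contact_force: [-3.5, 1.2, 17.2]
gripper_width: 0.208
grasp_force: 31.0
```

Contact made; release, back off and check everything.

Scaled: -0.04 m is -0.8, 0.035 m is 0.7.

Request:
advance --rows '{"increments": [[0,0,0,0,0.3],[0,0,0,0,0.45],[0,0,0,0,0.45],[0,0,-0.6,0,0.45],[0,0,-0.8,0,0.45],[0,0,-0.8,0,0.45],[-0.6,0.7,-0.6,0,0.45],[-0.6,0.7,-0.6,0,0.45],[-0.6,0.8,0,0,0.45],[-0.6,0.8,0,0,0.45],[-0.6,0.8,0,0,0.45],[-0.6,0.8,0,0,0.45],[-0.4,0.8,0,0,0.45],[0,0.8,0,0,0.45],[0,0.8,0,0,0.45],[0,0,0,0,0.45],[0,0,0,0,0.45]]}'

```text
t: 35.6
eef_pos: [0.5983, 0.3373, 0.1835]
tool_rot: [-0.001, -0.063, 0.998, -0.0]
contact_force: [-0.3, -0.7, -0.5]
gripper_width: 0.452
grasp_force: 0.0
```

```bash
python3 - <<'E'
from h import *
b=eyes.read_camera("top")[110:330,100:520]
cv2.imwrite("pics/end.png",cv2.resize(b,(798,418),interpolation=cv2.INTER_CUBIC))
E
```

```text
(no output)
```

View pics/end.png

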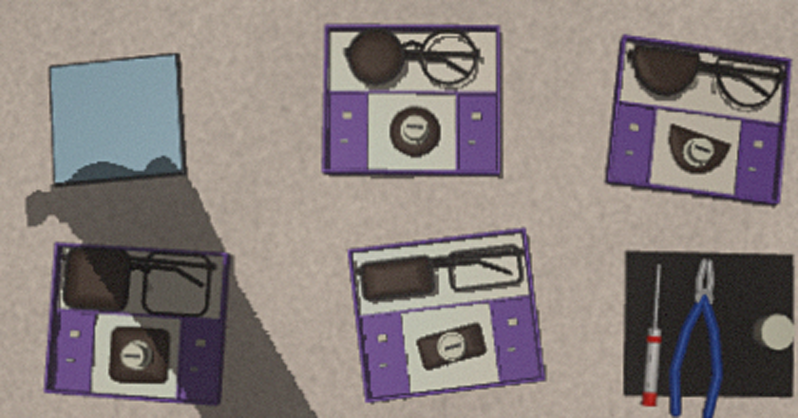

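All four lenses lie centred in the wells of matching trays, and the arm is clear.

```bash
python3 -c "
from station import bot
print(bot.hand_in())"
```

```text
the job is handed in; nothing more can be done
None
```

I handed the job in at about 36 s of the 141 s allowed: the last top-camera picture shows all four lenses centred and flat in their matching trays, blocks up, with the pad empty and the arm clear; the hand-in returned no verdict.

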